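# Clear the capsule tray and open the water tank of a coffee machine

### The job

Get the coffee machine ready for a refill: first move both spent capsules from its catch tray into the open white caddy. Then undo the black screw cap of the water tank; it may have a right-hand or a left-hand thread, so feel out which way it gives, and finish holding the cap level in the gripper, lifted at least 5 cm above the tank and still over it. Do not let go of the cap at the end, and leave the mug, the jar and the bowl where they stand.

Things in the scene. Friction and masses are not known exactly. Their poses are not given: they have to be found in the camera images.
- machine: Grey coffee capsule machine, fixed. Its origin is on the worktop under the centre of its open grey catch tray: outer 250 x 130 mm (its x by its y), walls 5 mm thick and 20 mm high, inner floor at z = 5 mm. The machine's housing, 150 mm wide and 280 mm high with its handle, stands on the +y side of the tray, from y = 85 to 285 mm. Nothing overhangs the tray.
- pod_a: Spent aluminium coffee capsule standing in the catch tray, wide rim down: rim diameter 37 mm and 2 mm thick, above it a cone of 31 mm diameter narrowing to 27 mm, 30 mm high in all, about 14 g. Origin: centre of its underside. It stands in the -x half of the tray, about 50 mm from the tray's centre.
- pod_b: The second, identical capsule, in the +x half of the tray, about 50 mm from the tray's centre. Origin: centre of its underside.
- caddy: Open white plastic caddy, loose, 0.6 kg: outer 170 x 150 x 55 mm (its x, y, z), walls and floor 5 mm. Origin: centre of its underside. Both capsules fit side by side, upright or tipped.
- tank: Upright round water tank, fixed, grey plastic, 120 mm diameter, 110 mm high. Origin: centre of its underside. It carries the black cap in the middle of its top.
- neck (a point): Centre of the tank's flat top (110 mm above the worktop), on the cap's axis; z up. Under the cap stands a fixed neck, 41 mm diameter and 18 mm high, so a freed cap must rise 18 mm straight up to come off.
- cap: Black round ribbed screw cap, 52 mm diameter, 30 mm high, about 60 g, skirt down to the tank's top. Origin: centre of its underside, z up. Grip it across any diameter. Right-hand thread: undone counter-clockwise seen from above; left-hand: clockwise. Which one it is changes from start to start and cannot be seen. Until freed it rises no more than about 2 mm.
- cap_top (a point): Centre of the cap's flat top, 30 mm above its underside. The thread is quick and has little friction: turned the wrong way the cap meets a hard stop within 0.3 rad; turned the right way it comes free after about 0.7 rad, lifts freely from 0.85 to 1.25 rad, and meets an end stop at about 1.4 rad (all from its start).
- mug: White mug, 76 mm diameter, 90 mm high, handle at its +y side; a bystander.
- jar: Glass jar with a lid, 68 mm diameter, 110 mm high; a bystander. Origin: centre of its underside.
- bowl: White bowl, 120 mm diameter, 50 mm high; a bystander.

How it is judged:
On the way, in this order (a step that is already met when the one before it is completed fails the run):
1. both capsules lie in the caddy, let go, with the cap still on the tank (x of pod_a in the frame of caddy between -0.08 and 0.08 m and y of pod_a in the frame of caddy between -0.07 and 0.07 m and z of pod_a in the frame of caddy between 0 and 0.05 m and x of pod_b in the frame of caddy between -0.08 and 0.08 m and y of pod_b in the frame of caddy between -0.07 and 0.07 m and z of pod_b in the frame of caddy between 0 and 0.05 m and contact force between the fingers and pod_a below 0.05 N and contact force between the fingers and pod_b below 0.05 N and z of cap in the frame of neck below 0.01 m), for 0.2 s.
2. the gripper has lifted the cap off the neck (z of cap in the frame of neck above 0.025 m and contact force between the fingers and cap above 0.5 N), for 0.2 s.
At the end, for the whole second after the job is handed in: Both capsules lie released inside the caddy; the fingers grip the cap, its underside over 45 mm above the tank's top, within 60 mm of the tank's axis, tilted under 0.3 rad, clear of the tank and at rest (under 0.03 m/s) (x of pod_a in the frame of caddy between -0.08 and 0.08 m and y of pod_a in the frame of caddy between -0.07 and 0.07 m and z of pod_a in the frame of caddy between 0 and 0.05 m and x of pod_b in the frame of caddy between -0.08 and 0.08 m and y of pod_b in the frame of caddy between -0.07 and 0.07 m and z of pod_b in the frame of caddy between 0 and 0.05 m and contact force between the fingers and pod_a below 0.05 N and contact force between the fingers and pod_b below 0.05 N and z of cap in the frame of neck above 0.045 m and horizontal distance between cap and neck below 0.06 m and angle between cap's own z axis and vertical below 0.3 rad and contact force between the fingers and cap above 0.5 N and contact force between cap and tank below 0.05 N and linear speed of cap below 0.03 m/s); the arm keeps its last pose, push and grip.
It fails at once if the cap is taken off before both capsules are in the caddy (z of cap in the frame of neck above 0.02 m and not ((x of pod_a in the frame of caddy between -0.08 and 0.08 m and y of pod_a in the frame of caddy between -0.07 and 0.07 m and z of pod_a in the frame of caddy between 0 and 0.05 m) and (x of pod_b in the frame of caddy between -0.08 and 0.08 m and y of pod_b in the frame of caddy between -0.07 and 0.07 m and z of pod_b in the frame of caddy between 0 and 0.05 m))).
It fails at once if a bystander is shifted by more than 30 mm (distance of any of mug, jar, bowl from where it was at the start of the episode above 0.03 m).
It also fails if it takes over 59 s, if anything falls off the work surface, if the arm or the gripper's body presses on something with over 40 N, if the wrist force passes 120 N, or if a joint passes its speed limit or range.

### The arm

A 7-joint arm with a two-finger parallel gripper is mounted at the origin on the work surface. World frame = base frame: x ahead of the robot, y to its left, z up, the work surface at z = 0. Lengths are in m, angles in rad, forces in N, time in s.
With the tool pointing down it reaches from about 0.425 to 0.95 m from the base axis. Payload 16.7 kg.
Tool frame: the origin (TCP) lies between the finger pads; the fingertips stand manip.finger_overhang ahead of it and the grasp point (between the pads) lies 3 mm ahead of it (manip.finger_overhang is the distance from the TCP to the fingertips, in m); z points along the fingers, y is the line along which they close (so a half turn about z gives the same grasp; the last joint's range is limited). The gripper opens to 94 mm and grips with 3 to 60 N. Pads are 16 mm wide; open, the fingers measure 119 mm over their backs; the gripper's body (75 mm by 177 mm) begins 78 mm behind the grasp point.
Start: joints at [-0.149, 0.426, 0.074, 1.606, -0.034, 1.111, -0.067], TCP at [0.675, -0, 0.227] pointing down, gripper open.
Joint ranges: [-2.85, 2.85], [-0.5, 2.14], [-1.23, 1.37], [0.21, 2.46], [-1.02, 4.16], [0.16, 2.05], [-2.73, 2.73]. Speed limits (rad/s): [1.89, 1.89, 2.39, 2.39, 3.01, 3.01, 3.01].

### API

Orientations are given as a unit quaternion [x, y, z, w].
In Python, from station import manip gives the robot as it stands.
- The arm moves only by the tool arm_command, never from a script. Its argument "motion" is a list of rows, each a list of 4 numbers: the shift along the world's x, y, z in m, then the turn about the world's z in rad. A call has 1 to 20 rows; each row shifts and turns the commanded pose from where the row before left it; what a row does not reach is not made up. A row lasts 1/10 s, in which the tool goes at most 50 mm and 8.59 degrees, less where a joint would pass 70% of its speed; a pose out of reach is approached as far as the arm can. A call with a gripper value outside its range is refused whole. "fingers" is the opening, from -1 (shut) to 1 (fully open), so that 0 is half open, set as the call begins (left out, the last holds). The fingers move at their own pace and stop on an object; "force" is the grip in N (left out, the last holds). Time passes only in rows, so rows that do not move let the fingers close. It gives the time, the measured TCP pose, the force, the opening and the grip force at its end, in the units of the state.
- manip.state(): the state, without advancing time (a new reading comes with each control period).
- manip.grab_frame(name): name is "scene" or "side" or "wrist"; returns a dict with "image" (400x640x3 uint8, red, green, blue), "mtx" (3x3 intrinsics, pixels), "R" (3x3) and "t" (3): a world point X has camera coordinates R X + t. Camera axes: x right, y down, z forward; pixel columns grow to the right and rows downward; lengths in m; the calibration is good to about 2 mm. A picture is of the moment at which its call begins. There is no depth.
- manip.job_done(): hands the job in; it is judged then, once.
Trained networks look in the newest picture that a camera, given by its name, has taken for a name from the list of things; names that differ only in an ending like _2 or _b are one class to them, and where a whole thing is asked for, a point or a joint stands for the part that bears it (a point fixed in the world has none). Each returns a list of dicts, best first, with "confidence" (0 to 1); they miss things now and then, are a little off and sometimes report something else, mostly with a low value. They report only what shows in the picture. A call takes as long as a camera call.
- manip.silhouettes(camera, name): "region" (400x640 bool, what is visible of it) and "centre" ([column, row] in pixels, amid what is visible of it).
The state is a dict: "t": time; "q": joint angles; "joint_velocities": joint speeds; "tau": joint torques, N m; "tcp_pos": TCP position; "ee_rot": TCP orientation; "contact_force": force on the tool from outside, world axes, zero at the start; "wrist_torque": the same for the moment, N m; "gripper_width": opening from 0.0 (shut) to 1.0 (fully open); "gripper_force": force on a finger pad.
Only numpy, scipy, OpenCV 4.12 (cv2) and the standard library are available. Lean on these libraries where they do the work, as an engineer would, in place of code of your own. Each camera call takes 0.05 s, during which the arm holds its last target. There are 200 camera calls.

## Working session

There is one attempt and no reset: what is moved stays moved. The work goes in short steps, Python scripts to look and compute and a tool call to move; the robot and the scene stay as the last step left them, time stands still between calls to the robot, and variables do not carry over. Pictures are saved under pics/ and viewed, at most 10 in all, crops included, and the job is handed in when it is done.

Besides the shell and the picture viewer there is one more tool, called after "Request:" as name(argument=value, ...), one argument or row to a line, values as JSON. arm_command: Moves the arm, as the interface text tells. Its arguments: {"type":"object","properties":{"motion":{"type":"array"},"fingers":{"type":"number"},"force":{"type":"number"}},"required":["motion"]}

```bash
mkdir -p pics
cat > h.py <<'E'
from station import manip
import numpy as np, cv2
def snap(c,fn=None):
    f=manip.grab_frame(c)
    if fn: cv2.imwrite('pics/'+fn,f['image'][:,:,::-1])
    return f
def P(f): return f['mtx']@np.c_[f['R'],f['t']]
def tri(f1,p1,f2,p2):
    X=cv2.triangulatePoints(P(f1),P(f2),np.float64(p1).reshape(2,1),np.float64(p2).reshape(2,1)).ravel();return X[:3]/X[3]
def onz(f,p,z):
    d=f['R'].T@np.linalg.solve(f['mtx'],[p[0],p[1],1]);c=-f['R'].T@f['t'];return c+d*(z-c[2])/d[2]
def proj(f,X):
    x=P(f)@np.r_[X,1];return x[:2]/x[2]
E
python3 - <<'E'
from h import *
s=manip.state();print(s['tcp_pos'],s['ee_rot'],manip.finger_overhang,s['gripper_width'])
F={}
for c in('scene','side','wrist'):
    f=F[c]=snap(c,c+'0.png');print(c,-f['R'].T@f['t'])
    for n in('pod_a','caddy','cap','tank','machine','mug','jar','bowl'):
        for d in manip.silhouettes(c,n)[:3]:
            r=d['region'];ys,xs=np.where(r);
            if len(xs): print(c,n,round(d['confidence'],2),np.round(d['centre'],1),xs.min(),xs.max(),ys.min(),ys.max(),len(xs))
print(manip.state()['t'])
i=np.vstack([F['scene']['image'],F['side']['image']])[:,:,::-1]
cv2.imwrite('pics/both.png',cv2.resize(i,(480,600),interpolation=cv2.INTER_AREA))
E
```

```text
[ 6.74594221e-01 -1.48567848e-05  2.26805450e-01] [ 7.07130788e-01  7.07082493e-01 -4.68324457e-04 -4.20598208e-04] 0.022 1.0015766438832305
scene [ 1.07550086 -0.1694253   0.54293527]
scene pod_a 0.67 [442.2 227.7] 436 453 220 237 204
scene caddy 0.77 [329.5 224.7] 281 381 186 265 5329
scene cap 0.94 [155.5 243.5] 135 173 229 263 1073
scene tank 0.81 [166.6 285.9] 119 210 229 326 5649
scene machine 0.76 [508.1 167.1] 388 607 77 265 21019
scene machine 0.41 [444.3 230. ] 436 452 223 237 197
scene jar 0.57 [379.4 282.8] 358 400 248 319 2100
scene bowl 0.73 [200.1 192.7] 169 221 177 214 1546
side [0.12214858 0.43590976 0.62470298]
side pod_a 0.78 [246.1 317. ] 235 254 308 325 265
side pod_a 0.71 [209.7 288.7] 202 219 282 297 207
side caddy 0.96 [316.5 230.5] 266 367 192 279 5460
side cap 0.8 [374.5 129. ] 367 388 118 137 362
side tank 0.95 [375.1 154.4] 349 400 124 180 2099
side machine 0.66 [244.4 314.7] 236 254 308 325 245
side machine 0.61 [120.2 316.7] 0 295 217 399 37368
side mug 0.81 [295.  179.1] 274 310 156 201 1310
side mug 0.69 [212.9 288.7] 202 220 282 298 237
side jar 0.65 [248.5 190.5] 233 263 165 216 1317
side bowl 0.93 [448.1 204.9] 424 475 187 224 1575
side bowl 0.64 [293.2 178.3] 274 310 156 201 1333
side bowl 0.43 [378.7 127.3] 367 388 119 138 373
wrist [0.67504386 0.06902067 0.38482883]
wrist caddy 0.62 [149.9 177.1] 38 260 91 266 27965
wrist tank 0.62 [252.5 380. ] 213 287 369 391 1233
wrist machine 0.73 [62.3  0. ] 37 103 0 4 221
wrist mug 0.56 [312.1 263.1] 271 352 196 299 5630
wrist jar 0.59 [357.4 155.6] 317 397 114 195 5215
wrist bowl 0.39 [252.7 382.2] 213 287 369 391 1303
1.35
```

View pics/scene0.png

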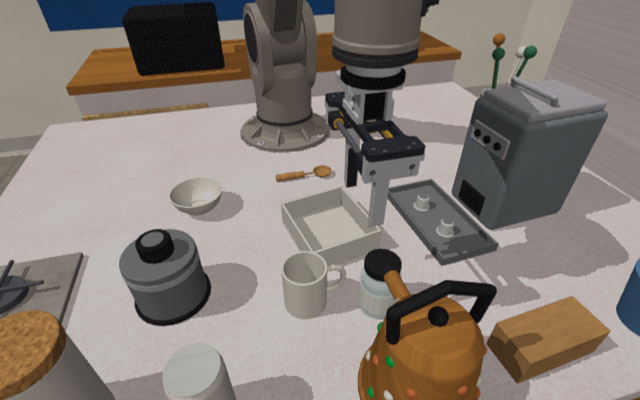

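View pics/side0.png

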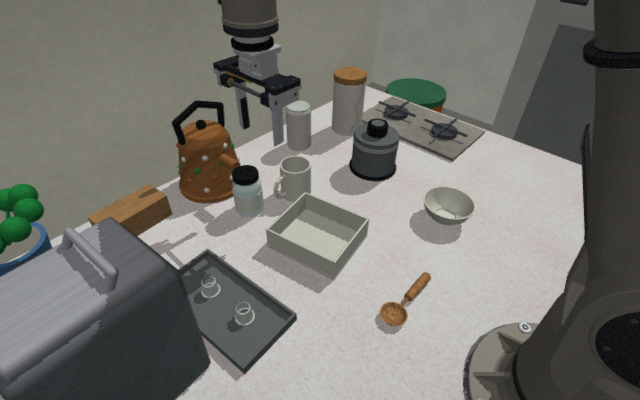

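View pics/wrist0.png

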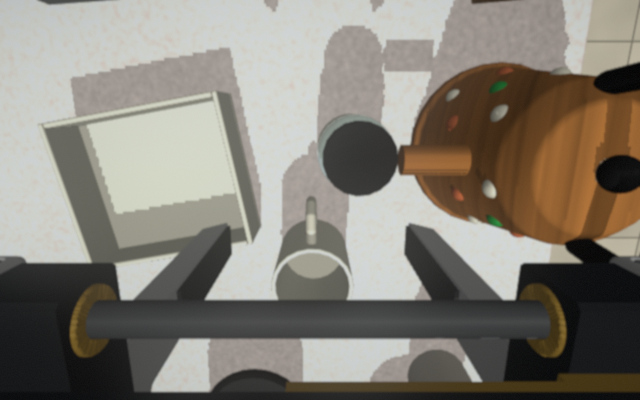

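The scene view shows the tray pods at about (422,203) and (447,228), the caddy at (330,225) and the cap at (155,244). In the side view the pods are at (210,288) and (245,316), the caddy at (318,235) and the cap at (377,129). The wrist view shows the caddy at upper left, with the jar at (358,155) and the mug at (312,265).

Run:
```python
from h import *
np.set_printoptions(precision=4,suppress=True)
a=snap('scene');b=snap('side');w=snap('wrist')
for n,p,q in(('podfar',(422.5,203),(245.5,316.5)),('podnear',(446,228.5),(209.7,288.7)),('cap',(154.5,246),(377.5,128.5)),('caddy',(329.5,224.7),(316.5,231))):
    X=tri(a,p,b,q);print(n,X,proj(a,X)-p,proj(b,X)-q)
for k in('far',(422.5,203),(245.5,316.5)),('near',(446,228.5),(209.7,288.7)): print(k[0],onz(a,k[1],.02),onz(b,k[2],.02))
# tray corners (scene, top z=.02)
print('tray',[onz(a,p,.02)[:2] for p in((388,187),(427,180),(494,243),(441,259))],[onz(b,p,.02)[:2] for p in((242,365),(295,317),(208,251))])
print('caddy rim',[onz(b,p,.055)[:2] for p in((267,234),(306,197),(368,229),(332,266))],[onz(a,p,.055)[:2] for p in((282,207),(337,191),(379,233),(316,249))],[onz(w,p,.055)[:2] for p in((41,125),(216,93),(258,240))])
print('jar',onz(w,(360,155),.11),'mug',onz(w,(313,287),.09),'bowl',onz(b,(448,202),.04),'tank',onz(b,(376,150),.08))
```

```text
podfar [0.4758 0.2344 0.0107] [-0.4696 -0.0785] [-0.5781  0.0795]
podnear [0.5723 0.2417 0.0118] [0.1596 0.014 ] [ 0.1695 -0.0094]
cap [ 0.5922 -0.3197  0.1224] [0.656  0.5537] [ 0.3762 -0.3386]
caddy [ 0.5151 -0.0018  0.0302] [0.4759 0.195 ] [ 0.4304 -0.176 ]
far [0.4868 0.2282 0.02  ] [0.4698 0.2367 0.02  ]
near [0.5799 0.2351 0.02  ] [0.5665 0.2445 0.02  ]
tray [array([0.4068, 0.1769]), array([0.4046, 0.2828]), array([0.6448, 0.3058]), array([0.6563, 0.1805])] [array([0.4048, 0.2972]), array([0.404 , 0.1772]), array([0.6485, 0.1905])]
caddy rim [array([0.5681, 0.0941]), array([ 0.5916, -0.0472]), array([ 0.4234, -0.0614]), array([0.4139, 0.0663])] [array([ 0.4599, -0.0923]), array([0.4356, 0.0373]), array([0.5905, 0.0756]), array([ 0.6006, -0.0538])] [array([0.4212, 0.0544]), array([0.5839, 0.0828]), array([ 0.6162, -0.0579])]
jar [0.7085 0.0339 0.11  ] mug [ 0.6712 -0.0905  0.09  ] bowl [ 0.347  -0.2769  0.04  ] tank [ 0.5696 -0.288   0.08  ]
```

Request:
arm_command(
  motion=[
    [-0.025,0.0275,0,0],
    [-0.025,0.0275,0,0],
    [-0.025,0.0275,0,0],
    [-0.025,0.0275,0,0],
    [-0.025,0.0275,0,0],
    [-0.025,0.0275,0,0],
    [0,0,0,0],
    [0,0,0,0],
  ],
  fingers=0.4,
  force=10,
)

```text
t: 2.3
tcp_pos: [0.5248, 0.1654, 0.2278]
ee_rot: [0.707, 0.708, 0.0, 0.0]
contact_force: [-0.4, -0.0, -0.9]
gripper_width: 0.7
gripper_force: 0.0
```

Run:
```python
from h import *
s=manip.state();print(s['t'],s['tcp_pos'])
f=snap('wrist','w1.png');print(-f['R'].T@f['t'])
for n in('pod_a','caddy','machine'):
    for d in manip.silhouettes('wrist',n)[:3]:
        ys,xs=np.where(d['region']);print(n,round(d['confidence'],2),np.round(d['centre'],1),xs.min(),xs.max(),ys.min(),ys.max(),onz(f,((xs.min()+xs.max())/2,(ys.min()+ys.max())/2),.02))
```

```text
2.3 [0.52483211 0.16542842 0.22781335]
[0.52473015 0.23446481 0.38517921]
pod_a 0.87 [279.5 109.9] 257 291 93 128 [0.48138369 0.23275128 0.02      ]
pod_a 0.8 [353.9 104.5] 346 381 86 122 [0.57145591 0.23930391 0.02      ]
caddy 0.65 [313.8 340.3] 227 392 241 382 [0.51645481 0.00567131 0.02      ]
machine 0.89 [321.   89.5] 188 447 0 172 [0.5252032  0.25649899 0.02      ]
machine 0.47 [454.8 277.6] 446 459 265 295 [0.67903901 0.04596078 0.02      ]
```

View pics/w1.png

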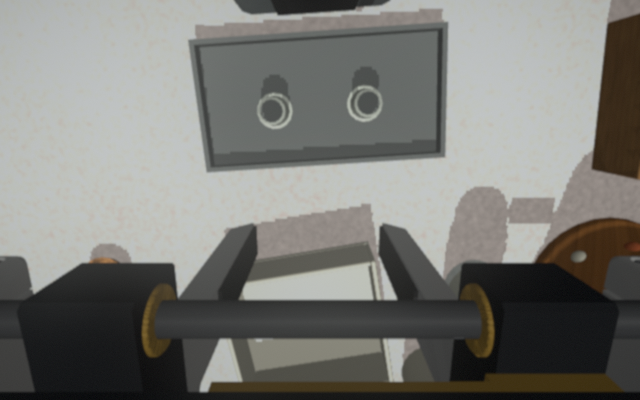

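The wrist view shows the pods standing in the tray at (274,110) and (364,104), which gives (0.479,0.233) and (0.573,0.240). Both are about 47 mm from the tray centre, as expected.

Request:
arm_command(
  motion=[
    [0.012,0.0185,-0.025,0],
    [0.012,0.0185,-0.025,0],
    [0.012,0.0185,-0.025,0],
    [0.012,0.0185,-0.025,0],
    [0,0,-0.028,0],
    [0,0,-0.028,0],
    [0,0,-0.022,0],
    [0,0,-0.015,0],
    [0,0,0,0],
    [0,0,0,0],
  ],
)

```text
t: 3.5
tcp_pos: [0.5735, 0.2388, 0.0349]
ee_rot: [0.707, 0.707, 0.0, 0.0]
contact_force: [-0.8, 0.5, -0.4]
gripper_width: 0.698
gripper_force: 0.0
```

Request:
arm_command(
  motion=[
    [0,0,0,0],
    [0,0,0,0],
    [0,0,0,0],
    [0,0,0,0],
    [0,0,0,0],
    [0,0,0,0],
  ],
  fingers=-1,
  force=8,
)

```text
t: 4.1
tcp_pos: [0.5731, 0.2391, 0.0347]
ee_rot: [0.707, 0.707, 0.0, 0.0]
contact_force: [0.0, -0.1, 2.7]
gripper_width: 0.309
gripper_force: 8.1
```

Request:
arm_command(
  motion=[
    [0,0,0.02,0],
    [0,0,0.035,0],
    [0,-0.012,0.035,0],
    [-0.006,-0.036,0,0],
    [-0.006,-0.036,0,0],
    [-0.006,-0.036,0,0],
    [-0.006,-0.036,0,0],
    [-0.006,-0.036,0,0],
    [-0.003,-0.032,0,0],
    [0,0,-0.03,0],
    [0,0,-0.03,0],
    [0,0,-0.017,0],
    [0,0,-0.007,0],
    [0,0,0,0],
    [0,0,0,0],
  ],
)

```text
t: 5.6
tcp_pos: [0.5404, 0.0151, 0.0412]
ee_rot: [0.707, 0.707, 0.0, 0.0]
contact_force: [-0.9, -0.0, 0.3]
gripper_width: 0.314
gripper_force: 8.0
```

Request:
arm_command(
  motion=[
    [0,0,0,0],
    [0,0,0,0],
    [0,0,0,0],
    [0,0,0,0],
  ],
  fingers=0.06,
)

```text
t: 6.0
tcp_pos: [0.5401, 0.015, 0.0408]
ee_rot: [0.707, 0.707, 0.0, 0.0]
contact_force: [-0.2, -0.8, -0.2]
gripper_width: 0.527
gripper_force: 0.0
```

Request:
arm_command(
  motion=[
    [0,0,0.02,0],
    [0,0,0.03,0],
    [0,0,0.03,0],
    [0,0,0.03,0],
    [0,0,0,0],
  ],
)

```text
t: 6.5
tcp_pos: [0.5419, 0.0152, 0.1543]
ee_rot: [0.707, 0.707, 0.002, 0.002]
contact_force: [0.1, -0.5, -1.3]
gripper_width: 0.53
gripper_force: 0.0
```

Run:
```python
from h import *
s=manip.state();print(s['t'],s['tcp_pos'])
snap('side','s2.png')
for n in('pod_a','caddy'):
    for d in manip.silhouettes('side',n)[:3]: print(n,d['confidence'],d['centre'])
```

```text
6.5 [0.54194184 0.0151671  0.15425823]
pod_a 0.74 [244.6, 315.6]
pod_a 0.59 [302.8, 236.6]
caddy 0.64 [318.4, 231.9]
```

View pics/s2.png

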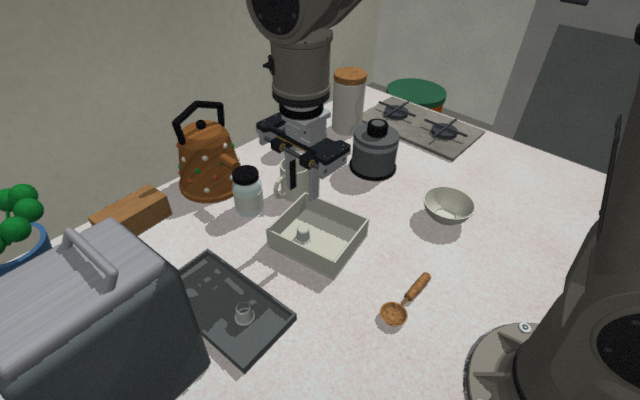

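The first capsule stands in the caddy at (303,235). The second is still in the tray at (244,315).

Request:
arm_command(
  motion=[
    [-0.01,0.036,0,0],
    [-0.01,0.036,0,0],
    [-0.01,0.036,0,0],
    [-0.01,0.036,0,0],
    [-0.01,0.036,0,0],
    [-0.011,0.038,0,0],
    [0,0,-0.03,0],
    [0,0,-0.03,0],
    [0,0,-0.03,0],
    [0,0,-0.018,0],
    [0,0,-0.009,0],
    [0,0,0,0],
    [0,0,0,0],
  ],
  fingers=0.35,
)

```text
t: 7.95
tcp_pos: [0.4791, 0.233, 0.0337]
ee_rot: [0.707, 0.707, -0.0, -0.0]
contact_force: [-0.4, -1.0, 0.0]
gripper_width: 0.677
gripper_force: 0.0
```

Request:
arm_command(
  motion=[
    [0,0,0,0],
    [0,0,0,0],
    [0,0,0,0],
    [0,0,0,0],
    [0,0,0,0],
    [0,0,0,0],
  ],
  fingers=-1,
  force=8,
)

```text
t: 8.55
tcp_pos: [0.4791, 0.233, 0.0336]
ee_rot: [0.707, 0.707, 0.0, 0.0]
contact_force: [-0.0, -0.9, 4.6]
gripper_width: 0.312
gripper_force: 8.1
```

Request:
arm_command(
  motion=[
    [0,0,0.02,0],
    [0,0,0.035,0],
    [0,-0.012,0.035,0],
    [0,-0.036,0,0],
    [-0.001,-0.036,0,0],
    [-0.001,-0.036,0,0],
    [-0.001,-0.036,0,0],
    [-0.001,-0.036,0,0],
    [0,-0.034,0,0],
    [0,0,-0.03,0],
    [0,0,-0.03,0],
    [0,0,-0.016,0],
    [0,0,-0.007,0],
    [0,0,0,0],
    [0,0,0,0],
  ],
)

```text
t: 10.05
tcp_pos: [0.4754, 0.0071, 0.0411]
ee_rot: [0.707, 0.707, 0.0, 0.0]
contact_force: [0.9, 0.1, -0.2]
gripper_width: 0.312
gripper_force: 8.0
```

Request:
arm_command(
  motion=[
    [0,0,0,0],
    [0,0,0,0],
    [0,0,0,0],
    [0,0,0,0],
  ],
  fingers=0.06,
)

```text
t: 10.45
tcp_pos: [0.4751, 0.007, 0.0407]
ee_rot: [0.707, 0.707, 0.0, 0.0]
contact_force: [-0.0, -0.6, 0.0]
gripper_width: 0.528
gripper_force: 0.0
```

Request:
arm_command(
  motion=[
    [0,0,0.02,0],
    [0,0,0.035,0],
    [0,0,0.045,0],
    [0,0,0.045,0],
    [0,0,0.045,0],
    [0,0,0,0],
  ],
)

```text
t: 11.05
tcp_pos: [0.4775, 0.0072, 0.2361]
ee_rot: [0.707, 0.707, 0.003, 0.003]
contact_force: [0.6, 0.8, -1.2]
gripper_width: 0.531
gripper_force: 0.0
```

Run:
```python
from h import *
s=manip.state();print(s['t'],s['tcp_pos'])
b=snap('side','s3.png')
for n in('pod_a','caddy'):
    for d in manip.silhouettes('side',n)[:3]: print(n,d['confidence'],d['centre'],onz(b,d['centre'],.02))
a=snap('scene')
for n in('cap','tank'):
    for c in('scene','side'):
        d=manip.silhouettes(c,n)[0];ys,xs=np.where(d['region']);print(c,n,d['confidence'],xs.min(),xs.max(),ys.min(),ys.max(),onz(a if c=='scene' else b,((xs.min()+xs.max())/2,(ys.min()+ys.max())/2),.125 if n=='cap' else .06))
```

```text
11.05 [0.47747171 0.0072297  0.23613488]
pod_a 0.7 [302.9, 235.6] [0.5344156  0.02261282 0.02      ]
caddy 0.88 [319.7, 229.1] [ 0.52098913 -0.01753481  0.02      ]
caddy 0.34 [293.7, 177.9] [ 0.69724121 -0.11060358  0.02      ]
scene cap 0.67 136 173 229 263 [ 0.59358007 -0.31989003  0.125     ]
side cap 0.7 352 399 127 180 [ 0.52461056 -0.21515404  0.125     ]
scene tank 0.6 119 210 229 326 [ 0.60362792 -0.32055826  0.06      ]
side tank 0.32 350 399 127 180 [ 0.57890357 -0.2979932   0.06      ]
```

View pics/s3.png

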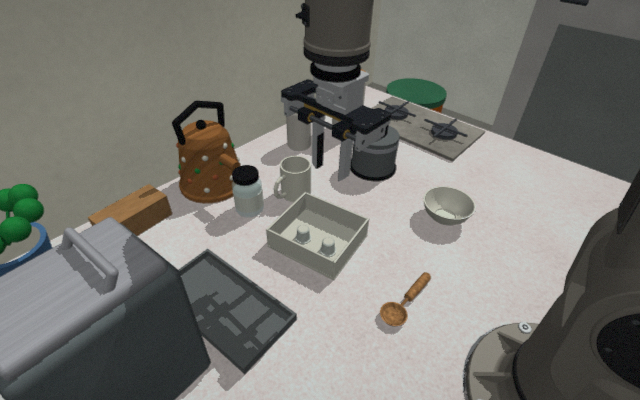

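Both capsules stand in the caddy, at (303,233) and (327,246), and are released. Next is the cap.

Request:
arm_command(
  motion=[
    [0.0117,-0.0377,0.003,0],
    [0.0117,-0.0377,0.003,0],
    [0.0117,-0.0377,0.003,0],
    [0.0117,-0.0377,0.003,0],
    [0.0117,-0.0377,0.003,0],
    [0.0117,-0.0377,0,0],
    [0.0117,-0.0377,0,0],
    [0.0117,-0.0377,0,0],
    [0.0117,-0.0377,0,0],
    [0.0117,-0.0377,0,0],
    [0,0,0,0],
    [0,0,0,0],
    [0,0,0,0],
  ],
  fingers=0.8,
)

```text
t: 12.75
tcp_pos: [0.592, -0.3689, 0.2448]
ee_rot: [0.707, 0.707, 0.0, -0.001]
contact_force: [0.4, 0.2, -0.2]
gripper_width: 0.901
gripper_force: 0.0
```

Run:
```python
from h import *
s=manip.state();print(s['t'],s['tcp_pos'],s['q'])
f=snap('wrist','w4.png');print(-f['R'].T@f['t'])
for n,z in(('cap',.14),('tank',.11)):
    for d in manip.silhouettes('wrist',n)[:2]:
        ys,xs=np.where(d['region']);print(n,d['confidence'],xs.min(),xs.max(),ys.min(),ys.max(),onz(f,((xs.min()+xs.max())/2,(ys.min()+ys.max())/2),z),(onz(f,(xs.max(),100),z)-onz(f,(xs.min(),100),z))[0])
a=snap('side');
for X in((.592,-.32,.14),(.592,-.32,.11)): print(proj(a,X))
```

```text
12.75 [ 0.59197089 -0.36891522  0.24481219] [ 0.29841928  0.45720662  0.2364614   1.53764793 -0.11338886  1.16138754
  0.55760327]
[ 0.59209497 -0.30004014  0.40220644]
cap 0.65 285 354 98 169 [ 0.59357555 -0.31744943  0.14      ] 0.04963497648329662
tank 0.61 248 390 56 201 [ 0.59332502 -0.31541023  0.11      ] 0.1138343272747172
tank 0.16 285 354 99 169 [ 0.59374611 -0.31984594  0.11      ] 0.055313896168143084
[378.79564646 122.13873346]
[377.46569489 132.29368208]
```

View pics/w4.png

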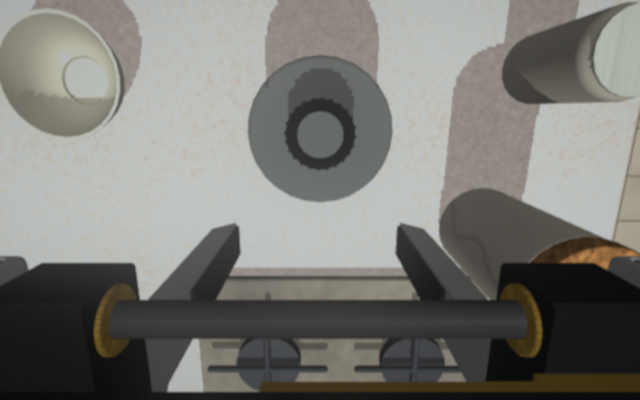

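The cap is at (320,134), giving (0.5935,-0.318) with a measured width of about 50 mm. That agrees with the scene/side views.

Request:
arm_command(
  motion=[
    [0.0015,0.017,-0.01,0],
    [0,0.017,-0.015,0],
    [0,0.017,-0.02,0],
    [0,0,-0.025,0],
    [0,0,-0.02,0],
    [0,0,-0.012,0],
    [0,0,-0.007,0],
    [0,0,0,0],
    [0,0,0,0],
  ],
)

```text
t: 13.85
tcp_pos: [0.5938, -0.3191, 0.1372]
ee_rot: [0.707, 0.707, 0.0, 0.0]
contact_force: [0.5, -0.0, 0.3]
gripper_width: 0.901
gripper_force: 0.0
```

Request:
arm_command(
  motion=[
    [0,0,0,0],
    [0,0,0,0],
    [0,0,0,0],
    [0,0,0,0],
    [0,0,0,0],
    [0,0,0,0],
    [0,0,0,0],
  ],
  fingers=-1,
  force=20,
)

```text
t: 14.55
tcp_pos: [0.5935, -0.3191, 0.1366]
ee_rot: [0.707, 0.707, 0.0, 0.0]
contact_force: [-0.7, -0.2, 2.4]
gripper_width: 0.546
gripper_force: 20.0
```

Request:
arm_command(
  motion=[
    [0,0,0,0.1],
    [0,0,0,0.1],
    [0,0,0,0.1],
    [0,0,0,0.1],
    [0,0,0,0],
  ],
)

```text
t: 15.05
tcp_pos: [0.5935, -0.3192, 0.1366]
ee_rot: [0.552, 0.834, 0.0, 0.0]
contact_force: [0.2, -0.7, 1.9]
gripper_width: 0.549
gripper_force: 20.0
```

Run:
```python
from h import *
s=manip.state();print(s['t'],s['wrist_torque'],s['contact_force'],s['ee_rot'],s['q'][6])
```

```text
15.05 [ 0.04828114 -0.05344041 -0.018665  ] [ 0.23540318 -0.72879514  1.86294215] [5.51830316e-01 8.33956401e-01 1.14958801e-04 9.80870195e-05] 0.8547476153209244
```

There is almost no torque (0.02 Nm) after 0.4 rad counter-clockwise, so this is the freeing direction. I'll continue to 1.05 rad.

Request:
arm_command(
  motion=[
    [0,0,0,0.1],
    [0,0,0,0.1],
    [0,0,0,0.1],
    [0,0,0,0.1],
    [0,0,0,0.1],
    [0,0,0,0.1],
    [0,0,0,0.05],
    [0,0,0,0],
    [0,0,0,0],
  ],
)

```text
t: 15.95
tcp_pos: [0.5935, -0.3192, 0.1366]
ee_rot: [0.259, 0.966, -0.0, 0.0]
contact_force: [-0.3, -0.1, 3.3]
gripper_width: 0.546
gripper_force: 20.0
```

Run:
```python
from h import *
s=manip.state();print(s['t'],s['wrist_torque'],s['contact_force'],s['ee_rot'],s['q'][6])
```

```text
15.95 [ 0.01436308 -0.06384555  0.04429054] [-0.26070926 -0.14329038  3.25054963] [ 2.59252376e-01  9.65809602e-01 -5.73404505e-05  1.25182513e-04] 1.4251279399276615
```

Request:
arm_command(
  motion=[
    [0,0,0.003,0],
    [0,0,0.003,0],
    [0,0,0,0],
  ],
)

```text
t: 16.25
tcp_pos: [0.5936, -0.319, 0.1428]
ee_rot: [0.258, 0.966, -0.0, 0.0]
contact_force: [0.8, 0.2, 0.0]
gripper_width: 0.548
gripper_force: 20.0
```

No pull after 6 mm, so the cap is free. I'll lift it straight up.

Request:
arm_command(
  motion=[
    [0,0,0.007,0],
    [0,0,0.007,0],
    [0,0,0.008,0],
    [0,0,0.01,0],
    [0,0,0.01,0],
    [0,0,0.01,0],
    [0,0,0.01,0],
    [0,0,0.006,0],
    [0,0,0.003,0],
    [0,0,0,0],
    [0,0,0,0],
    [0,0,0,0],
    [0,0,0,0],
    [0,0,0,0],
  ],
)

```text
t: 17.65
tcp_pos: [0.5934, -0.319, 0.2132]
ee_rot: [0.257, 0.966, 0.0, -0.0]
contact_force: [0.3, -0.2, -0.2]
gripper_width: 0.547
gripper_force: 20.0
```

Run:
```python
from h import *
b=snap('side');a=snap('scene')
i=np.hstack([cv2.resize(b['image'][60:200,300:440],(400,400)),cv2.resize(a['image'][160:340,70:250],(400,400))])
cv2.imwrite('pics/end.png',i[:,:,::-1]);print(manip.state()['gripper_width'],manip.state()['joint_velocities'])
```

```text
0.5464923887499733 [ 1.17634238e-03 -2.37693554e-03 -8.65404422e-05 -5.51475659e-04
  4.33625439e-04  3.12219730e-04  8.50329999e-05]
```

View pics/end.png

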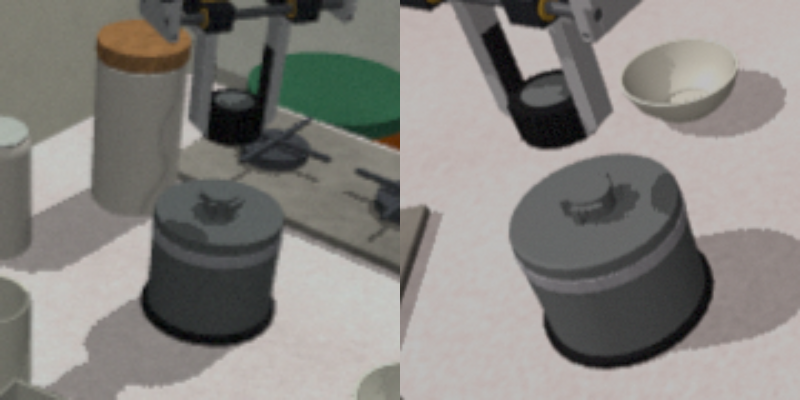

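The cap is held level in the fingers, about 77 mm above the tank top and over it: crop position (235,115) in the side view and (555,105) in the scene view. The neck below is bare.

```bash
python3 -c "
from h import *
print(manip.job_done())"
```

```text
the job is handed in; nothing more can be done
None
```

Both spent capsules are in the caddy, and the cap came off counter-clockwise (right-hand thread). It was held level about 77 mm above the tank when I handed in at about 18 s; the judge's verdict was not shown.

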